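# Slide a rotor kit tray across the gap and snap it home in the balancer's infeed dock

### The arm

A 7-joint arm with a two-finger parallel gripper is mounted at the origin on a cart in front of the work surface, level with it; the furniture and walls round the work are solid. World frame = base frame: x ahead of the robot, y to its left, z up, the work surface at z = 0. Lengths are in m, angles in rad, forces in N, time in s.
With the tool pointing down it reaches from about 0.425 to 0.875 m from the base axis. Payload 9.9 kg.
Tool frame: the origin (TCP) lies at the centre of the arm's flange, where the gripper is bolted on; the fingertips stand 173 mm ahead of it and the grasp point (between the pads) lies 155 mm ahead of it; z points along the fingers, x is the direction in which the jaws open and shut, and the axes are right-handed (so a half turn about z gives the same grasp; the last joint's range is limited). The gripper opens to 85 mm and grips with 20 to 120 N. Pads are 22 mm wide; open, the fingers measure 114 mm over their backs; the gripper's body (76 mm by 85 mm) begins 54 mm behind the grasp point. The pads swing forward as they close: fully open they stand 13 mm farther back than shut.
Start: joints at [1.029, 0.576, 0.025, 1.437, -0.015, 1.129, -0.057], TCP at [0.298, -0.605, 0.405] pointing down, gripper open.
Joint ranges: [-2.76, 2.76], [-0.34, 2.15], [-1.52, 1.57], [0.19, 2.46], [-1.09, 4.23], [0.17, 1.99], [-2.82, 2.82]. Speed limits (rad/s): [2.22, 2.22, 3.01, 3.01, 3.14, 3.14, 3.14].

### API

Orientations are given as a unit quaternion [x, y, z, w].
In Python, from bench import arm, eyes, ticket, models gives the robot as it stands.
- The arm moves only by the shell command python3 -m creep 'ROWS' [FORCE]. ROWS is JSON, a list of rows, each a list of 3 entries, a list of its own where there are three numbers: the opening, from -1 (shut) to 1 (fully open), then the shift along the tool's x, y, z in cm, then the turn about the tool's z in degrees. A call has 1 to 12 rows; each row shifts and turns the commanded pose from where the row before left it, along the tool's axes as they then stand; what a row does not reach is not made up. A row lasts 1/8 s, in which the tool goes at most 62.5 mm and 10.7 degrees, less where a joint would pass 70% of its speed; a pose out of reach is approached as far as the arm can. A call is refused whole if a number of a shift passes 6.25 or a number of a turn 10.7, either way. A call with a gripper value outside its range is refused whole. The fingers move at their own pace and stop on an object; FORCE is the grip in N (left out, the last holds). Time passes only in rows, so rows that do not move let the fingers close. It gives the time, the measured TCP pose, the force and the opening at its end, in the units of the state.
- arm.read_state(): the state, without advancing time (a new reading comes with each control period).
- eyes.grab_frame(name): name is "scene" or "top"; returns a dict with "pixels" (384x512x3 uint8, blue, green, red), "depth" (384x512 float32, m along the optical axis (not along the pixel's ray), 0 where there is no reading), "intrinsics" (3x3 intrinsics, pixels), "view" (4x4, takes a point from world to camera coordinates). Camera axes: x right, y up, looking along -z (the intrinsics and any distortion apply to the point x, -y, -z); pixel columns grow to the right and rows downward; lengths in m; the calibration is good to about 2 mm. A picture is of the moment at which its call begins.
- ticket.job_done(): hands the job in, once; it reports no verdict.
Trained networks look in the newest picture that a camera, given by its name, has taken for a name from the list of things; names that differ only in an ending like _2 or _b are one class to them, and where a whole thing is asked for, a point or a joint stands for the part that bears it (a point fixed in the world has none). Each returns a list of dicts, best first, with "conf" (0 to 1); they miss things now and then, are a little off and sometimes report something else, mostly with a low value. They report only what shows in the picture. A call takes as long as a camera call. They do not tell look-alikes from the thing itself.
- models.find_in(camera, target): "extent" ([left, top, right, bottom] in pixels, round what is visible of it).
The state is a dict: "t": time; "q": joint angles; "dq": joint speeds; "joint_efforts": joint torques, N m; "eef_pos": TCP position; "orientation": TCP orientation; "wrist_force": force on the tool from outside, world axes, zero at the start; "torque": the same for the moment, N m; "opening": finger opening in m.
Only numpy, scipy, OpenCV 4.12 (cv2) and the standard library are available. Lean on these libraries where they do the work, as an engineer would, in place of code of your own. Each camera call takes 0.05 s, during which the arm holds its last target.

### The job

Swing the yellow gate of the loading stand out of the way, then slide the rotor tray across the gap into the dock in front of the balancing machine, keeping it level so that its heavy front end does not sag into the gap, and without lifting it. Push it home gently, by feel, against the sprung buffer until the brass latch bolt has snapped down behind the tray's front lip, and leave the gate open. Keep the rotor in its pocket and do not disturb the oil bottle, the tin and the roll of tape.

Things in the scene. Friction and masses are not known exactly. Their poses are not given: they have to be found in the camera images.
- dock: infeed dock, fixed: grey deck 160 mm wide on aluminium legs, in front of the balancing machine. Origin on the bench under the deck; x is the direction in which the tray travels (away from the stand), y is across, z up. Two white wear strips, 65 mm above the origin, carry the tray; the deck runs from x = -110 to +145 mm. A dark steel stop unit, 52 mm wide, stands at its far end
- dock_mouth (a point): middle of the dock's entry edge, at the height of the wear strips (axes of the dock). The strips are bevelled by 6 mm at the entry. Aluminium side guides stand 12 mm above the strips and leave the tray 1.5 mm of play each side; they are flared from 5 mm before this point to 25 mm beyond it
- buffer (a joint): sprung rubber buffer on the stop unit, pushed in by the tray's front face, m: 0 relaxed, 0.009 bottomed on solid steel. 2.5 N starts it, then 0.6 N per mm. The stop unit is clamped in slots and set anew for each job, and its place is not measured: the relaxed buffer's face lies anywhere from x = +73 to +97 mm of the dock, 15 mm above the wear strips
- latch_bolt (a joint): bevelled brass latch bolt on a vertical spring under the stop unit's arm, black knob on top, m: 0 down, 0.012 fully lifted. The tray's front lip meets the bevel some 16 mm before home and lifts the bolt by 7 mm (a push of 2 to 5 N beside sliding friction); the bolt falls behind the lip when the buffer is pushed in by 4 mm, and then holds the tray against the buffer
- stand: loading stand, fixed: grey deck on aluminium legs, same height and axes as the dock. Origin on the bench; wear strips 65 mm above it, deck from x = -120 to +100 mm. Side guides with 2.5 mm of play each side. A gap of 85 to 95 mm, open down to the bench, lies between the end of its deck and the dock
- gate (a joint): yellow gate bar at the end of the stand, on a vertical pin at x = +90, y = +87 mm of the stand, rad: 0 across the tray's path (bar along the stand's -y from the pin), 1.57 out of the way (bar along the stand's +x), end stop 1.75; opens counter-clockwise seen from above and stays where it is left by light friction
- gate_knob (a point): centre of the grip of the black upright knob (14 mm diameter, grip 30 mm tall) at the free end of the gate, 75 mm from the gate's pin and about 61 mm above the stand's wear strips; the tray's front lip stands some 20 mm behind it and 35 mm lower
- tray_handle (a point): centre of the upright black handle plate of the tray: 12 mm thick along the tray's x, 80 mm wide along its y, 24 mm high, with 30 mm free below it. Axes are the tray's: x points to its front (direction of travel), z up. It lies 58 mm above the tray's underside, 76 mm behind the tray's middle
- tray_lip (a point): top middle of the outer face of the tray's front lip (5 mm thick), 26 mm above the tray's underside; axes of the tray. It lies 166 mm ahead of the handle and 32 mm lower
- tray: kit tray of aluminium and blue plastic, 180 x 120 mm, walls 26 mm high, 0.2 kg, origin at the middle of its underside, x to its front, z up. It stands on the loading stand just behind the gate. With the rotor it weighs about 0.7 kg and balances 70 to 75 mm behind the front lip: it tips into the gap before its front reaches the dock unless its rear is held down or the handle is held firmly
- rotor_pocket (a point): where the middle of the rotor lies while it stands in its pocket in the front half of the tray
- rotor_centre (a point): middle of the steel test rotor, a disc of 62 mm diameter and 22 mm height with a shaft of 8 mm, in all 62 mm tall, standing loose in a 4 mm deep pocket of the tray, about 0.42 kg; z is its shaft
- oil_bottle_centre (a point): small oil bottle with red cap and needle spout, 37 mm wide and 104 mm tall, beside the dock; bystander
- putty_tin_centre (a point): round green-lidded tin, 62 mm wide and 29 mm tall, beyond the dock; bystander
- masking_tape_centre (a point): roll of masking tape, 93 mm wide and 24 mm tall, lying behind the loading stand; bystander
Things that resemble listed ones, but are neither listed nor needed, are in the scene too. What is shaped like the part that bears rotor_centre but red is not meant.

How it is judged:
By the outcome, as a careful person would: the job done as asked, in the order asked, and still so for the second after the job is handed in, with the robot touching nothing.
It also fails if it takes over 67 s, if anything falls off the work surface, if the arm or the gripper's body presses on something with over 40 N, if the wrist force passes 120 N, or if a joint passes its speed limit or range.

## Working session

There is one attempt and no reset: what is moved stays moved. The work goes in short steps, Python scripts to look and compute and a shell command to move; the robot and the scene stay as the last step left them, time stands still between calls to the robot, and variables do not carry over. Pictures are saved under pics/ and viewed, and the job is handed in when it is done.

```bash
ls; mkdir -p pics
cat > h.py <<'E'
import numpy as np, cv2
from bench import arm, eyes, ticket, models
def grab(n,save=None):
    f=eyes.grab_frame(n)
    if save: cv2.imwrite('pics/'+save+'.png',f['pixels'])
    return f
def world(f,u,v,d=None):
    K=np.array(f['intrinsics']);V=np.array(f['view'])
    if d is None: d=f['depth'][int(round(v)),int(round(u))]
    x=(u-K[0,2])/K[0,0]*d;y=(v-K[1,2])/K[1,1]*d
    p=np.linalg.inv(V)@np.array([x,-y,-d,1]);return p[:3]
def cloud(f):
    K=np.array(f['intrinsics']);V=np.array(f['view']);d=f['depth']
    v,u=np.mgrid[:384,:512];x=(u-K[0,2])/K[0,0]*d;y=(v-K[1,2])/K[1,1]*d
    P=np.stack([x,-y,-d,np.ones_like(d)],-1)@np.linalg.inv(V).T
    P=P[...,:3];P[d==0]=np.nan;return P
def pix(f,p):
    K=np.array(f['intrinsics']);V=np.array(f['view']);c=V@np.append(p,1)
    return K[0,0]*c[0]/-c[2]+K[0,2],K[1,1]*(-c[1])/-c[2]+K[1,2]
E
python3 - <<'E'
from h import *
print(arm.read_state())
for n in('scene','top'):
    f=grab(n,n+'0');print(n,np.array(f['intrinsics']).round(1).tolist(),np.array(f['view']).round(3).tolist())
    for t in ['dock','stand','gate','gate_knob','tray_handle','tray_lip','tray','rotor_centre','oil_bottle_centre','putty_tin_centre','masking_tape_centre','latch_bolt','buffer']:
        print(t,[(np.round(r['extent']).tolist(),round(r['conf'],2)) for r in models.find_in(n,t)[:3]])
E
```

```text
pics
{'t': 0.0, 'q': array([ 1.02919978,  0.57654204,  0.02482858,  1.43793616, -0.01498802,
        1.1289688 , -0.0564944 ]), 'dq': array([ 0.00105335,  0.0010401 ,  0.00012909, -0.00067131, -0.00068818,
       -0.00017414,  0.00215254]), 'joint_efforts': array([ 5.64303227e-04, -7.65766025e+01,  2.25055933e+00, -2.85968542e+01,
        1.52604020e-02,  1.25523724e-02,  3.23330175e-05]), 'eef_pos': array([ 0.29828033, -0.60533163,  0.40382545]), 'orientation': array([ 8.49124006e-01, -5.28192887e-01, -7.31777891e-04, -4.02116462e-04]), 'wrist_force': array([-0.09724506,  0.62306116,  0.47942479]), 'torque': array([ 0.0418962 , -0.0010909 , -0.00214501]), 'opening': 0.0852029502192394}
scene [[369.8, 0.0, 257.9], [0.0, 369.8, 193.8], [0.0, 0.0, 1.0]] [[-0.811, -0.585, -0.019, 0.532], [0.38, -0.551, 0.743, -0.349], [-0.445, 0.595, 0.669, -0.947], [0.0, 0.0, 0.0, 1.0]]
dock [([289.0, 164.0, 364.0, 236.0], 0.94), ([272.0, 210.0, 298.0, 231.0], 0.66)]
stand [([235.0, 216.0, 320.0, 308.0], 0.72)]
gate [([273.0, 214.0, 295.0, 227.0], 0.66), ([291.0, 179.0, 301.0, 202.0], 0.49)]
gate_knob 
[... 823 characters left out ...]
, 0.59)]
tray_handle [([174.0, 216.0, 239.0, 266.0], 0.62), ([242.0, 208.0, 249.0, 239.0], 0.3)]
tray_lip [([174.0, 220.0, 241.0, 266.0], 0.69), ([141.0, 230.0, 170.0, 260.0], 0.52)]
tray [([176.0, 219.0, 240.0, 264.0], 0.97), ([362.0, 211.0, 382.0, 235.0], 0.64)]
rotor_centre [([253.0, 164.0, 270.0, 186.0], 0.89), ([208.0, 230.0, 234.0, 254.0], 0.86), ([222.0, 140.0, 241.0, 158.0], 0.78)]
oil_bottle_centre [([298.0, 195.0, 314.0, 210.0], 0.52)]
putty_tin_centre [([362.0, 213.0, 382.0, 235.0], 0.83)]
masking_tape_centre [([141.0, 231.0, 169.0, 261.0], 0.64)]
latch_bolt []
buffer [([241.0, 209.0, 247.0, 239.0], 0.68), ([171.0, 205.0, 245.0, 272.0], 0.21), ([272.0, 210.0, 368.0, 266.0], 0.16)]
```

Run:
```python
import cv2
a=cv2.imread('pics/top0.png');cv2.imwrite('pics/top0c.png',cv2.resize(a[130:300,120:400],None,fx=2.85,fy=2.85,interpolation=cv2.INTER_CUBIC))
a=cv2.imread('pics/scene0.png');cv2.imwrite('pics/scene0c.png',cv2.resize(a[150:320,190:400],None,fx=3.5,fy=3.5,interpolation=cv2.INTER_CUBIC))
```

```text
(no output)
```

View pics/top0.png

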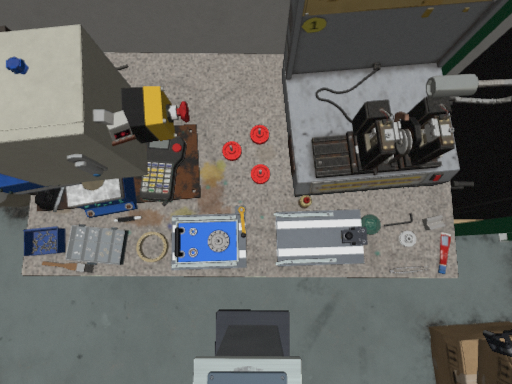

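View pics/scene0.png

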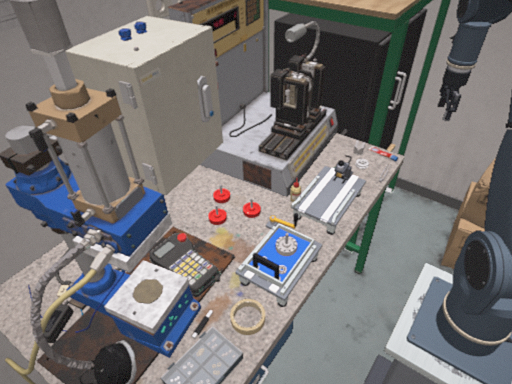

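```bash
sleep 0
```

```text
(no output)
```

View pics/top0c.png

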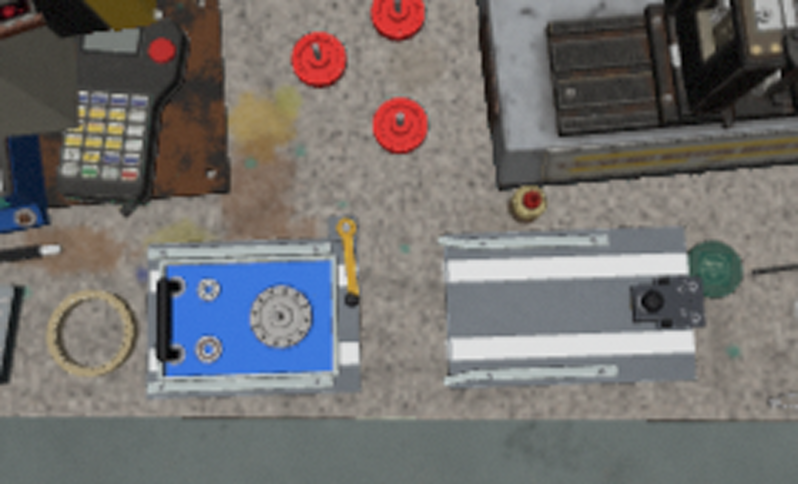

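View pics/scene0c.png

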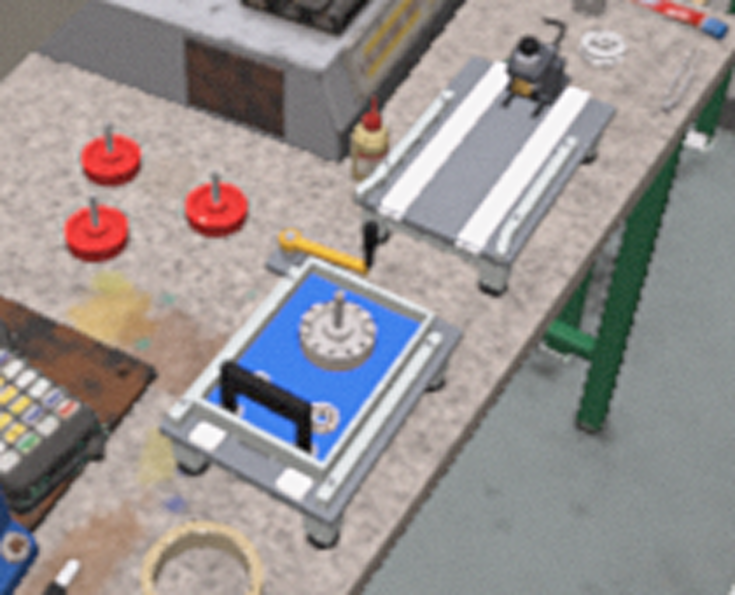

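The top view shows the tray (blue) at (208,242), its grey rotor at (218,241), the gate from (242,208) to the knob at (243,235), the dock at (275–368, 210–265) and the stop unit at (354,236). Rotor look-alikes are the three red discs at (260,134), (232,151) and (261,174); the grey one in the tray is the right one. Tape-like things are the roll at (153,247) and a washer at (408,239).

Run:
```python
from h import *
np.set_printoptions(precision=4,suppress=True)
f=grab('top');P=cloud(f);I=f['pixels'].astype(int)
s=grab('scene');Q=cloud(s);J=s['pixels'].astype(int)
b,g,r=I[...,0],I[...,1],I[...,2]
def rect(m,P,name,zr):
    m=m&(P[...,2]>zr[0])&(P[...,2]<zr[1])
    n,L,st,_=cv2.connectedComponentsWithStats(m.astype(np.uint8))
    for i in range(1,n):
        if st[i,4]>25:
            q=P[L==i];print(name,st[i],cv2.minAreaRect(q[:,:2].astype(np.float32)),'z',np.median(q[:,2]).round(4))
reg=np.zeros(I.shape[:2],bool);reg[195:280,165:375]=1
rect(reg&(b>215)&(g>215)&(r>215),P,'white',(.05,.12))
rect(reg&(b>150)&(r<110),P,'blue',(.05,.12))
rect(reg&(r>150)&(b<110),P,'gate',(.07,.16))
rect(reg&(r<60)&(g<60)&(b<60),P,'blacktop',(.06,.25))
b,g,r=J[...,0],J[...,1],J[...,2]
reg=np.zeros(I.shape[:2],bool);reg[155:310,235:370]=1
rect(reg&(r<70)&(g<70)&(b<70),Q,'blackscene',(.06,.25))
rect(reg&(r>130)&(b<90),Q,'yel scene',(.05,.25))
# heights map by top along travel at centre rows
for y in (214,225,234,241,250,262): print(y,[(u,round(float(P[y,u,0]),3),round(float(P[y,u,1]),3),round(float(P[y,u,2]),3)) for u in range(166,384,6)])
```

```text
white [278 220  82   8 487] ((0.544010579586029, -0.20887768268585205), (0.01775284856557846, 0.24195082485675812), 2.2484192848205566) z 0.0648
white [279 247  84   9 511] ((0.46418899297714233, -0.2132781594991684), (0.01751689799129963, 0.24537712335586548), 2.2354180812835693) z 0.0649
white [240 251   5   6  30] ((0.4551878273487091, 0.017453020438551903), (0.014506692066788673, 0.011895137839019299), 1.22296142578125) z 0.0648
blue [ 178  221   59   41 1618] ((0.49102210998535156, 0.11920662224292755), (0.11246845126152039, 0.16846930980682373), 2.1672236919403076) z 0.075
gate [238 207   8  26  88] ((0.5517020225524902, 0.019298965111374855), (0.07560136914253235, 0.017714090645313263), 3.591167688369751) z 0.0896
blacktop [175 228   8  29 159] ((0.48633503913879395, 0.19276930391788483), (0.07613898813724518, 0.01131478138267994), 2.845939874649048) z 0.1333
blacktop [345 231   8   9  50] ((0.5075846314430237, -0.27549824118614197), (0.02263130433857441, 0.018921848386526108), 8.643640518188477) z 0.1511
blackscene [273 155  18   5  41] ((0.6906131505966187, -0.19085611402988
[... 6876 characters left out ...]
.029, 0.062), (244, 0.431, 0.011, 0.063), (250, 0.428, -0.004, -0.002), (256, 0.429, -0.023, 0.002), (262, 0.429, -0.041, 0.003), (268, 0.429, -0.06, -0.004), (274, 0.429, -0.079, -0.0), (280, 0.432, -0.093, 0.077), (286, 0.432, -0.111, 0.076), (292, 0.432, -0.128, 0.077), (298, 0.432, -0.145, 0.074), (304, 0.433, -0.162, 0.079), (310, 0.432, -0.18, 0.072), (316, 0.432, -0.199, 0.061), (322, 0.432, -0.217, 0.06), (328, 0.432, -0.235, 0.062), (334, 0.432, -0.252, 0.062), (340, 0.432, -0.27, 0.061), (346, 0.433, -0.287, 0.063), (352, 0.433, -0.305, 0.063), (358, 0.433, -0.323, 0.061), (364, 0.433, -0.34, 0.061), (370, 0.431, -0.377, 0.0), (376, 0.431, -0.395, 0.0), (382, 0.431, -0.414, 0.001)]
```

```bash
python3 -m creep '[[0.2,[0,0,0],-9.4],[0.2,[0,0,0],-9.4],[0.2,[0,0,0],-9.4],[0.2,[0,0,0],-9.4],[0.2,[0,0,0],-9.4],[0.2,[0,0,0],-9.5],[0.2,[0,0,0],-9.5]]' 40
python3 - <<'E'
from h import *
f=grab('top','t1');a=f['pixels'];cv2.imwrite('pics/t1c.png',cv2.resize(a[195:275,165:265],None,fx=8,fy=7,interpolation=cv2.INTER_CUBIC))
P=cloud(f)
for v in range(229,242): print(v,[f"{P[v,u,0]:.3f},{P[v,u,1]:.3f},{P[v,u,2]:.3f}" for u in range(239,250)])
s=arm.read_state();from scipy.spatial.transform import Rotation as R
print(R.from_quat(s['orientation']).as_matrix().round(4))
E
```

```text
t: 2.38
eef_pos: [0.2983, -0.6055, 0.4047]
orientation: [1.0, 0.022, -0.0, 0.0]
wrist_force: [-0.6, 0.1, -0.2]
opening: 0.0513
229 ['0.526,0.027,0.065', '0.527,0.025,0.063', '0.526,0.022,0.065', '0.525,0.017,0.088', '0.525,0.014,0.089', '0.525,0.012,0.087', '0.525,0.009,0.086', '0.530,0.010,-0.004', '0.530,0.006,-0.001', '0.530,0.003,0.003', '0.530,0.000,0.000']
230 ['0.524,0.028,0.062', '0.524,0.025,0.061', '0.524,0.022,0.064', '0.522,0.017,0.087', '0.522,0.014,0.089', '0.522,0.011,0.091', '0.522,0.009,0.089', '0.527,0.010,-0.001', '0.527,0.006,0.002', '0.527,0.003,0.003', '0.527,0.000,-0.002']
231 ['0.521,0.028,0.060', '0.521,0.025,0.058', '0.521,0.022,0.064', '0.519,0.017,0.091', '0.520,0.014,0.089', '0.520,0.011,0.088', '0.520,0.009,0.089', '0.524,0.009,0.001', '0.524,0.006,0.001', '0.524,0.003,0.003', '0.524,0.000,0.001']
232 ['0.518,0.028,0.062', '0.518,0.025,0.057', '0.518,0.022,0.061', '0.517,0.017,0.090', '0.515,0.012,0.137', '0.515,0.009,0.138', '0.517,0.008,0.092', '0.520,0.009,0.001', '0.521,0.006,-0.002', '0.520,0.003,0.002', '0.521,-0.000,0.001']
233 ['0.515,0.027,0.063
[... 1539 characters left out ...]
63', '0.497,0.009,0.063', '0.499,0.009,0.002', '0.499,0.006,0.001', '0.499,0.003,-0.000', '0.499,-0.000,0.002']
240 ['0.494,0.027,0.060', '0.494,0.024,0.064', '0.494,0.021,0.058', '0.494,0.018,0.060', '0.494,0.015,0.064', '0.494,0.012,0.061', '0.494,0.009,0.060', '0.496,0.009,-0.001', '0.496,0.006,-0.001', '0.496,0.003,-0.001', '0.496,-0.000,-0.001']
241 ['0.491,0.027,0.063', '0.491,0.024,0.060', '0.491,0.021,0.060', '0.491,0.018,0.060', '0.491,0.015,0.063', '0.491,0.012,0.062', '0.491,0.009,0.061', '0.493,0.009,0.000', '0.493,0.006,0.002', '0.493,0.003,-0.002', '0.493,-0.000,-0.001']
[[ 9.987e-01  5.190e-02 -3.000e-04]
 [ 5.190e-02 -9.987e-01 -1.000e-04]
 [-3.000e-04  0.000e+00 -1.000e+00]]
```

View pics/t1c.png

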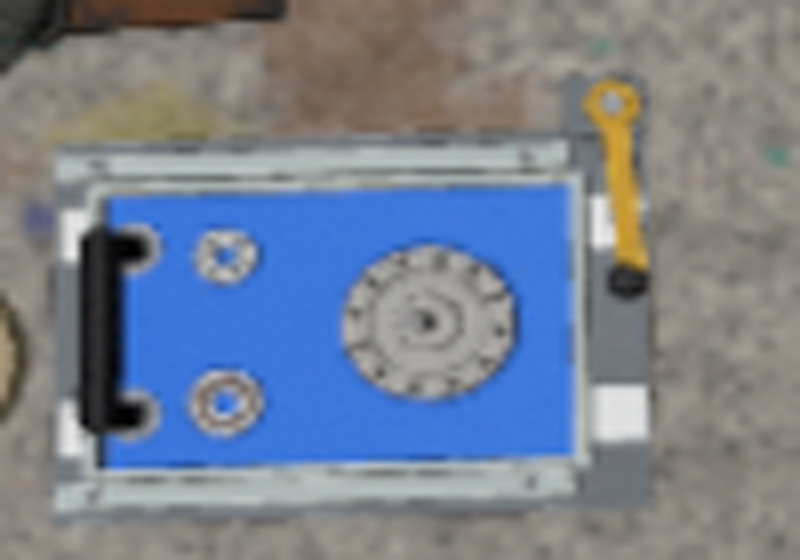

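```bash
python3 -m creep '[[0.2,[2,-5,0],0],[0.2,[2,-5,0],0],[0.2,[2,-5,0],0],[0.2,[2,-5,0],0],[0.2,[2,-5,0],0],[0.2,[2,-5,0],0],[0.2,[2,-5,0],0],[0.2,[2,-5,0],0],[0.2,[2,-5,0],0],[0.2,[2,-5,0],0],[0.2,[2,-5,0],0],[0.2,[2.1,-5.4,0],0]]' 40
python3 -m creep '[[0.2,[0,0,0],0],[0.2,[0,0,0],0]]'
```

```text
t: 3.92
eef_pos: [0.5161, 0.0087, 0.4049]
orientation: [1.0, 0.017, 0.0, 0.0]
wrist_force: [1.5, -0.2, 0.2]
opening: 0.0513
t: 4.18
eef_pos: [0.5155, 0.007, 0.4046]
orientation: [1.0, 0.019, -0.0, 0.0]
wrist_force: [0.1, -0.7, -0.5]
opening: 0.0512
```

```bash
python3 -m creep '[[0.2,[-0.7,-0.4,3],0],[0.2,[0,0,3],0],[0.2,[0,0,2.5],0],[0.2,[0,0,2],0],[0.2,[0,0,1],0],[0.2,[0,0,0],0]]'
python3 - <<'E'
from h import *
f=grab('top','t2');a=f['pixels'];g=grab('scene','s2')['pixels']
cv2.imwrite('pics/t2c.png',np.hstack([cv2.resize(a[180:280,190:300],(400,400)),cv2.resize(g[180:280,230:330],(400,400))]))
E
```

```text
t: 4.92
eef_pos: [0.5083, 0.0102, 0.2895]
orientation: [1.0, 0.018, -0.0, 0.0]
wrist_force: [-0.0, -0.3, -0.1]
opening: 0.0511
```

View pics/t2c.png

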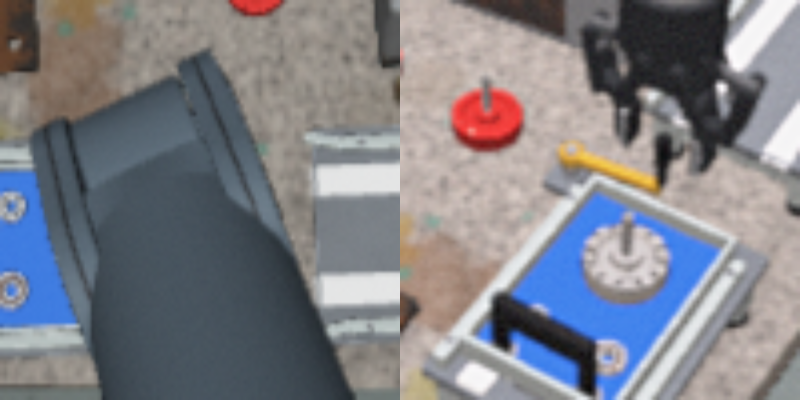

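```bash
python3 -m creep '[[-1,[0,0,0],0],[-1,[0,0,0],0],[-1,[0,0,0],0],[-1,[0,0,0],0]]' 25
python3 -m creep '[[-1,[0.25,1.4,0],0],[-1,[0.5,1.33,0],0],[-1,[0.75,1.2,0],0],[-1,[0.97,1.05,0],0]]'
```

```text
t: 5.52
eef_pos: [0.5086, 0.0112, 0.2901]
orientation: [1.0, 0.019, 0.0, 0.0]
wrist_force: [-2.2, 0.3, 6.8]
opening: 0.0129
t: 6.02
eef_pos: [0.5336, -0.0389, 0.2898]
orientation: [1.0, 0.019, -0.002, 0.001]
wrist_force: [-8.3, -3.4, 11.8]
opening: 0.0129
```

```bash
python3 -m creep '[[-1,[1.14,0.84,0],0],[-1,[1.28,0.6,0],0],[-1,[1.38,0.36,0],0],[-1,[1.42,0.1,0],0],[-1,[0,0,0],0]]'
```

```text
t: 6.65
eef_pos: [0.5885, -0.0558, 0.2896]
orientation: [1.0, 0.019, 0.0, 0.001]
wrist_force: [-0.1, -5.4, 3.2]
opening: 0.0131
```

```bash
python3 -m creep '[[0.2,[0,0,0],0],[0.2,[0,0,0],0],[0.2,[0,0,-3],0],[0.2,[0,0,-5],0],[0.2,[0,-5,-3],0],[0.2,[-1.5,-5,0],0],[0.2,[-2,-5,0],0],[0.2,[-2,-5,0],0],[0.2,[-2,-4,0],0],[0.2,[-2,0,0],0],[0.2,[0,0,0],0]]'
python3 - <<'E'
from h import *
print(arm.read_state()['q'].round(3),arm.read_state()['eef_pos'])
f=grab('top','t3');a=f['pixels'];g=grab('scene','s3')['pixels']
cv2.imwrite('pics/t3c.png',np.hstack([cv2.resize(a[170:290,165:285],(400,400)),cv2.resize(g[170:290,230:350],(400,400))]))
E
```

```text
t: 8.02
eef_pos: [0.4824, 0.1823, 0.3999]
orientation: [1.0, 0.021, -0.0, 0.0]
wrist_force: [-0.5, 0.2, -0.1]
opening: 0.0514
[-0.1    0.372 -0.488  1.848  0.208  0.972 -0.636] [0.48238268 0.18231036 0.39988903]
```

View pics/t3c.png

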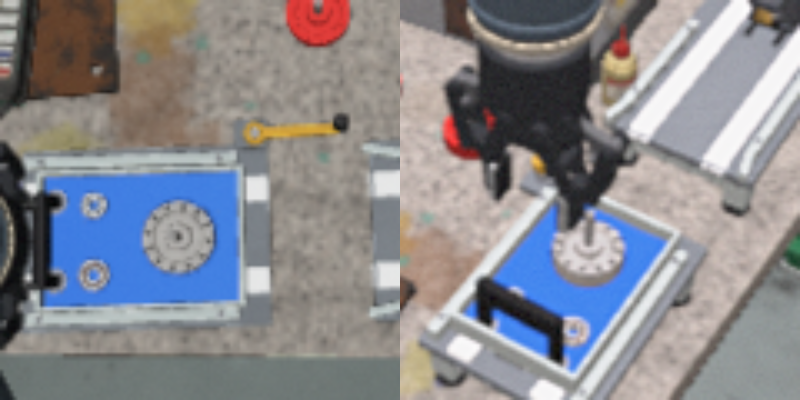

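```bash
python3 -m creep '[[1,[0,0,0],9]]'
python3 - <<'E'
from h import *
print(arm.read_state()['q'].round(3))
f=grab('top');P=cloud(f);I=f['pixels'].astype(int);b,g,r=I[...,0],I[...,1],I[...,2]
def line(m,axis,name):
    # for each column take edges -> fit centre line x(y)
    ys=[];xs=[]
    for u in np.where(m.any(0))[0]:
        q=P[:,u][m[:,u]]
        if len(q)>=4: xs.append((q[:,0].min()+q[:,0].max())/2);ys.append(q[:,1].mean())
    ys=np.array(ys);xs=np.array(xs);k=np.polyfit(ys,xs,1);res=xs-np.polyval(k,ys);ok=abs(res)<.002
    k=np.polyfit(ys[ok],xs[ok],1);print(name,'slope deg',np.degrees(np.arctan(-k[0])).round(2),'x at y=0',k[1].round(4),len(xs));return k
def win(v0,v1,u0,u1):
    w=np.zeros(b.shape,bool);w[v0:v1,u0:u1]=1;return w
W=(b>190)&(g>190)&(r>190)&(abs(P[...,2]-.065)<.006)
line(W&win(215,232,275,344),0,'strip+');line(W&win(244,260,275,360),0,'strip-')
B=(b>150)&(r<110)
k=line(B&win(215,268,200,240),0,'blue')
# side guides
G=(P[...,2]>.071)&(P[...,2]<.083)
line(G&win(206,216,278,330),0,'guide+');line(G&win(256,270,278,330),0,'guide-')
m=B&win(200,280,170,245);q=P[m]
for v in (235,241,247): 
   print(v,[(u,f"{P[v,u,1]:.4f},{P[v,u,2]:.3f}") for u in list(range(172,184))+list(range(233,243))])
E
```

```text
t: 8.25
eef_pos: [0.4847, 0.1808, 0.3996]
orientation: [0.998, -0.061, 0.0, -0.0]
wrist_force: [-0.1, 0.8, 0.2]
opening: 0.0676
[-0.124  0.37  -0.448  1.846  0.191  0.967 -0.777]
strip+ slope deg 2.14 x at y=0 0.5367 67
strip- slope deg 2.12 x at y=0 0.4569 82
 ** On entry to DLASCL parameter number  4 had an illegal value
 ** On entry to DLASCL parameter number  4 had an illegal value
 ** On entry to DLASCL parameter number  4 had an illegal value
 ** On entry to DLASCL parameter number  4 had an illegal value
 ** On entry to DLASCL parameter number  5 had an illegal value
 ** On entry to DLASCL parameter number  4 had an illegal valueTraceback (most recent call last):
  File "<stdin>", line 17, in <module>
  File "<stdin>", line 10, in line
    c, resids, rank, s = lstsq(lhs, rhs, rcond)
                         ~~~~~^^^^^^^^^^^^^^^^^
    x, resids, rank, s = _umath_linalg.lstsq(a, b, rcond,
                         ~~~~~~~~~~~~~~~~~~~^^^^^^^^^^^^^
                                             signature=signature)
                                             ^^^^^^^^^^^^^^^^^^^^
    raise LinAlgError("SVD did not converge in Linear Least Squares")
numpy.linalg.LinAlgError: SVD did not converge in Linear Least Squares
```

```bash
python3 -m creep '[[1,[0,0,0],-9.9],[1,[0,0,0],-9.9],[1,[0,0,0],-9.9],[1,[0,0,0],-9.9],[1,[0,0,0],-9.9],[1,[0,0,0],-9.9],[1,[0,0,0],-9.9],[1,[0,0,0],-9.9],[1,[0,0,0],-9.9],[1,[0,0,0],-9.9],[1,[0,0,0],0],[1,[0,0,0],0]]'
python3 - <<'E'
from h import *
from scipy.spatial.transform import Rotation as R
s=arm.read_state();M=R.from_quat(s['orientation']).as_matrix();print(s['q'].round(3),s['eef_pos'],M.round(4))
print('yaw',np.degrees(np.arctan2(M[1,0],M[0,0])))
f=grab('scene','s4');a=f['pixels'];cv2.imwrite('pics/s4c.png',cv2.resize(a[150:310,200:360],(600,600)))
Q=cloud(f);J=a.astype(int)
m=(J.max(-1)<70)&(Q[...,2]>.112)&(Q[...,2]<.133)&(abs(Q[...,0]-.487)<.05)&(abs(Q[...,1]-.193)<.025)
q=Q[m];print(len(q),q.min(0),q.max(0),np.median(q,0)); 
top=(J.max(-1)<80)&(abs(Q[...,2]-.135)<.003)&(abs(Q[...,0]-.487)<.05)&(abs(Q[...,1]-.193)<.025);q=Q[top];print(len(q),q.min(0),q.max(0),q.mean(0))
E
```

```text
t: 9.8
eef_pos: [0.4842, 0.1811, 0.3996]
orientation: [0.695, 0.719, 0.0, -0.0]
wrist_force: [0.3, 0.6, 0.6]
opening: 0.085
[ 0.165  0.453 -0.89   1.838  0.404  1.044  0.722] [0.48416837 0.18114103 0.39958915] [[-3.510e-02  9.994e-01 -1.000e-04]
 [ 9.994e-01  3.510e-02  3.000e-04]
 [ 3.000e-04 -1.000e-04 -1.000e+00]]
yaw 92.00951175159268
133 [0.45058524 0.19047485 0.1125868 ] [0.52530375 0.20196572 0.13288526] [0.48620958 0.1991845  0.12611351]
57 [0.45204736 0.19222905 0.13200604] [0.52331097 0.20133693 0.13667133] [0.48670702 0.19635417 0.13394988]
```

View pics/s4c.png

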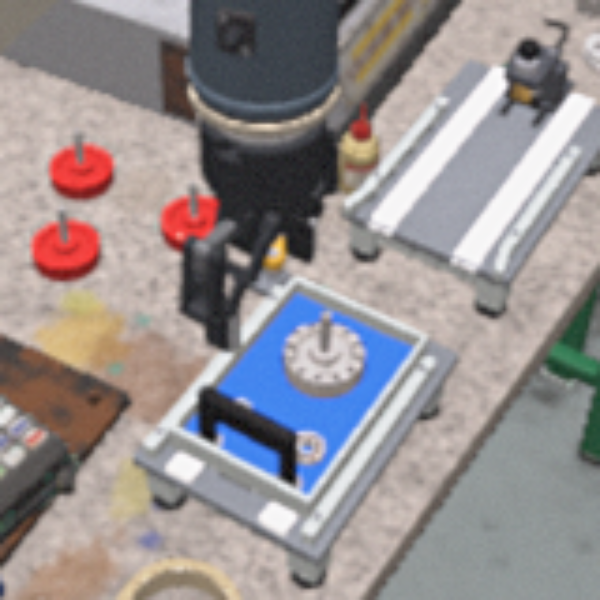

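```bash
python3 -m creep '[[1,[1.3,0.3,2],0],[1,[0,0,3],0],[1,[0,0,3],0],[1,[0,0,2.4],0],[1,[0,0,1.4],0],[1,[0,0,0.3],0],[1,[0,0,0],0],[1,[0,0,0],0]]'
python3 - <<'E'
from h import *
f=grab('scene','s5');a=f['pixels'];cv2.imwrite('pics/s5c.png',cv2.resize(a[190:310,220:340],(600,600)))
E
```

```text
t: 10.85
eef_pos: [0.4865, 0.1948, 0.2795]
orientation: [0.693, 0.721, 0.001, 0.0]
wrist_force: [-0.0, 0.3, -0.2]
opening: 0.0855
```

View pics/s5c.png

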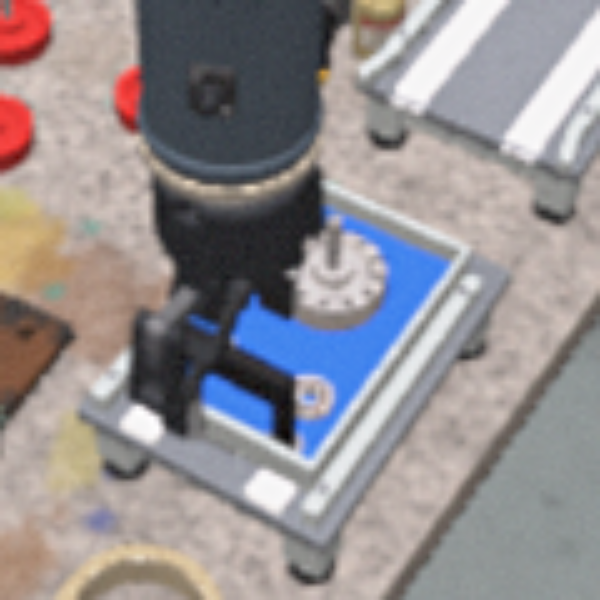

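Run:
```python
from h import *
f=grab('scene')
print('campos',np.linalg.inv(np.array(f['view']))[:3,3])
Q=cloud(f)
for p in [(.4865,.245,.118),(.487,.1945,.135),(.527,.196,.135),(.447,.193,.135),(.4865,.195,.178)]:
    u,v=pix(f,np.array(p));print(p,((u-220)*5,(v-190)*5),Q[int(round(v)),int(round(u))])
# finger surface points
for (cu,cv_) in [(165,375),(150,350),(175,410),(220,350),(235,300),(275,420),(250,385)]:
    u,v=220+cu//5,190+cv_//5;print(cu,cv_,Q[v,u])
```

```text
campos [0.14264459 0.68316089 0.90312803]
(0.4865, 0.245, 0.118) (np.float64(174.67223368336462), np.float64(434.43885385009423)) [0.51274361 0.21128911 0.05724778]
(0.487, 0.1945, 0.135) (np.float64(230.57451141819627), np.float64(347.8032824283176)) [0.48621905 0.19613711 0.13547735]
(0.527, 0.196, 0.135) (np.float64(166.69444729753124), np.float64(314.82890704370845)) [0.4842034  0.25152736 0.22170741]
(0.447, 0.193, 0.135) (np.float64(296.74947443965607), np.float64(381.96226617026326)) [0.47131723 0.155715   0.07743715]
(0.4865, 0.195, 0.178) (np.float64(230.4674609422139), np.float64(295.5152756133999)) [0.4730236  0.21452058 0.20719279]
165 375 [0.47600969 0.26387806 0.19560263]
150 350 [0.48457155 0.2635447  0.20784174]
175 410 [0.48152    0.25027988 0.14851703]
220 350 [0.47094783 0.22625364 0.1785372 ]
235 300 [0.46973768 0.21503154 0.2062384 ]
275 420 [0.45666849 0.1976959  0.100236  ]
250 385 [0.47121075 0.19967393 0.12120467]
```

```bash
python3 -m creep '[[-1,[0,0,0],0],[-1,[0,0,0],0],[-1,[0,0,0],0],[-1,[0,0,0],0],[-1,[0,0,0],0],[-1,[0,0,0],0],[-1,[0,0,0],0],[-1,[0,0,0],0]]' 100
python3 - <<'E'
from h import *
s=arm.read_state();print({k:np.round(s[k],3).tolist() for k in ('eef_pos','wrist_force','torque','opening','q')})
E
```

```text
t: 11.95
eef_pos: [0.4862, 0.1945, 0.2789]
orientation: [0.693, 0.721, -0.0, 0.0]
wrist_force: [-1.1, -1.7, 5.7]
opening: 0.0101
{'eef_pos': [0.486, 0.195, 0.279], 'wrist_force': [-1.13, -1.704, 5.685], 'torque': [-0.3, 0.268, -0.019], 'opening': 0.01, 'q': [0.042, 0.603, -0.776, 1.969, 0.584, 0.806, 0.543]}
```

```bash
python3 -m creep '[[-1,[-0.5,0,0],0],[-1,[-1,0,0],0],[-1,[-1,0,0],0]]'
python3 -m creep '[[-1,[-1,0,0],0],[-1,[-1,0,0],0],[-1,[-1,0.05,0],0],[-1,[-1,0.05,0],0],[-1,[-1,0,0],0],[-1,[-0.5,0,0],0],[-1,[0,0,0],0]]'
python3 - <<'E'
from h import *
s=arm.read_state();print({k:np.round(s[k],4).tolist() for k in ('eef_pos','wrist_force','torque','opening','q')})
f=grab('top','t6');a=f['pixels'];g=grab('scene','s6')['pixels']
cv2.imwrite('pics/t6c.png',np.hstack([cv2.resize(a[190:290,190:310],(400,400)),cv2.resize(g[150:290,240:380],(400,400))]))
P=cloud(f);I=a.astype(int);b,g_,r=I[...,0],I[...,1],I[...,2]
m=(b>150)&(r<110);m[:200]=0;m[280:]=0;m[:,:180]=0;m[:,330:]=0
for u in range(200,300,6):
    c=np.where(m[:,u])[0]
    if len(c)>8: print(u,c.min(),c.max(),P[c.min(),u].round(4),P[c.max(),u].round(4))
E
```

```text
t: 12.32
eef_pos: [0.4874, 0.1697, 0.2789]
orientation: [0.693, 0.721, 0.001, -0.0]
wrist_force: [0.3, 4.8, 2.7]
opening: 0.0108
t: 13.2
eef_pos: [0.4906, 0.1139, 0.2789]
orientation: [0.694, 0.72, 0.0, 0.0]
wrist_force: [0.4, 1.4, 6.1]
opening: 0.0104
{'eef_pos': [0.4906, 0.1139, 0.2789], 'wrist_force': [0.3616, 1.3572, 6.1235], 'torque': [0.3338, -0.0165, 0.005], 'opening': 0.0104, 'q': [0.2072, 0.5819, -0.7873, 2.0188, 0.5882, 0.7791, 0.675]}
224 222 234 [0.5463 0.0717 0.0714] [0.511  0.0703 0.0757]
230 221 249 [0.5491 0.0537 0.0753] [0.468  0.0519 0.0756]
236 221 254 [0.5492 0.036  0.0757] [0.4538 0.0343 0.0734]
242 221 259 [0.5493 0.0184 0.0762] [0.44   0.0161 0.0839]
248 221 258 [0.5495 0.0008 0.0751] [ 0.4426 -0.0006  0.0738]
254 220 258 [ 0.5524 -0.0169  0.0763] [ 0.4428 -0.0181  0.0763]
260 220 258 [ 0.5528 -0.0345  0.0731] [ 0.4429 -0.0354  0.0761]
```

View pics/t6c.png

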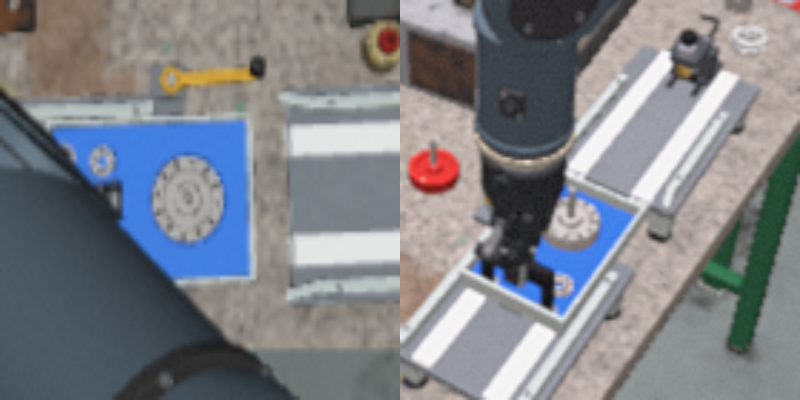

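```bash
python3 -m creep '[[-1,[-0.5,0,0],0],[-1,[-0.7,0,0],0],[-1,[-0.7,0,0],0],[-1,[-0.7,0,0],0],[-1,[-0.5,0,0],0]]'
python3 -m creep '[[-1,[-0.5,0,0],0],[-1,[-0.5,0,0],0],[-1,[-0.5,0,0],0]]'
python3 - <<'E'
from h import *
s=arm.read_state();print({k:np.round(s[k],4).tolist() for k in ('eef_pos','wrist_force','torque')})
f=grab('top','t7');a=f['pixels'];g=grab('scene','s7')['pixels']
cv2.imwrite('pics/t7c.png',np.hstack([cv2.resize(a[190:290,190:310],(400,400)),cv2.resize(g[150:290,240:380],(400,400))]))
E
```

```text
t: 13.92
eef_pos: [0.4917, 0.0842, 0.2791]
orientation: [0.693, 0.721, 0.001, -0.0]
wrist_force: [-0.5, 7.4, 5.4]
opening: 0.0105
t: 14.3
eef_pos: [0.4923, 0.0698, 0.2792]
orientation: [0.693, 0.721, 0.001, -0.0]
wrist_force: [-0.3, 14.9, 3.1]
opening: 0.0107
{'eef_pos': [0.4923, 0.0698, 0.2792], 'wrist_force': [-0.3473, 14.9471, 3.1351], 'torque': [3.367, 0.302, 0.0109]}
```

View pics/t7c.png

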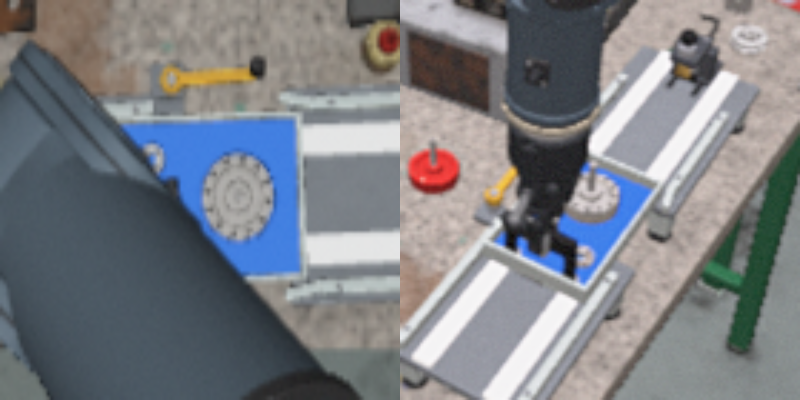

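```bash
python3 -m creep '[[-1,[0,0,0],0],[-1,[0,0,0],0]]'
python3 - <<'E'
from h import *
f=grab('top','t7b');P=cloud(f);I=f['pixels'].astype(int);b,g_,r=I[...,0],I[...,1],I[...,2]
a=f['pixels'];g=grab('scene','s7b')['pixels']
cv2.imwrite('pics/t7b.png',np.hstack([cv2.resize(a[205:275,250:310],(400,466),interpolation=cv2.INTER_CUBIC),cv2.resize(g[190:250,280:330],(400,466),interpolation=cv2.INTER_CUBIC)]))
m=(b>150)&(r<110)&(P[...,2]>.05);m[:200]=0;m[280:]=0;m[:,:200]=0;m[:,330:]=0
q=P[m];k=np.linalg.lstsq(np.c_[q,np.ones(len(q))][:,[0,1,3]],q[:,2],rcond=None)[0];print('tilt dz/dx,dz/dy',k)
for v in (222,228,234,250,256):print(v,[(u,P[v,u].round(3).tolist()) for u in range(274,288,1)])
E
```

```text
t: 14.65
eef_pos: [0.4923, 0.0689, 0.2789]
orientation: [0.693, 0.721, 0.0, 0.0]
wrist_force: [1.2, 3.8, 5.5]
opening: 0.0103
tilt dz/dx,dz/dy [-0.27147828  0.15919692  0.22579765]
222 [(274, [0.547, -0.076, 0.077]), (275, [0.547, -0.079, 0.072]), (276, [0.547, -0.081, 0.08]), (277, [0.547, -0.085, 0.073]), (278, [0.547, -0.088, 0.076]), (279, [0.547, -0.09, 0.081]), (280, [0.546, -0.093, 0.091]), (281, [0.548, -0.097, 0.065]), (282, [0.548, -0.1, 0.066]), (283, [0.548, -0.103, 0.064]), (284, [0.548, -0.106, 0.064]), (285, [0.548, -0.109, 0.061]), (286, [0.548, -0.112, 0.063]), (287, [0.548, -0.115, 0.062])]
228 [(274, [0.529, -0.076, 0.075]), (275, [0.529, -0.079, 0.077]), (276, [0.53, -0.082, 0.072]), (277, [0.529, -0.085, 0.077]), (278, [0.53, -0.088, 0.073]), (279, [0.53, -0.09, 0.075]), (280, [0.529, -0.093, 0.092]), (281, [0.529, -0.095, 0.093]), (282, [0.53, -0.1, 0.062]), (283, [0.53, -0.103, 0.064]), (284, [0.53, -0.106, 0.067]), (285, [0.53, -0.109, 0.067]), (286, [0.53, -0.112, 0.063]), (287, [0.53, -0.115, 0.065])]
234 [(274, [0.512, -0.076, 0.075]), (275, [0.512, -0.079,
[... 546 characters left out ...]
0.466, -0.09, 0.075]), (280, [0.466, -0.093, 0.074]), (281, [0.466, -0.095, 0.09]), (282, [0.466, -0.098, 0.088]), (283, [0.466, -0.103, 0.062]), (284, [0.466, -0.105, 0.067]), (285, [0.466, -0.108, 0.067]), (286, [0.466, -0.111, 0.065]), (287, [0.466, -0.114, 0.066])]
256 [(274, [0.449, -0.076, 0.076]), (275, [0.449, -0.079, 0.077]), (276, [0.449, -0.082, 0.076]), (277, [0.449, -0.085, 0.077]), (278, [0.449, -0.088, 0.072]), (279, [0.449, -0.09, 0.076]), (280, [0.449, -0.093, 0.076]), (281, [0.449, -0.095, 0.088]), (282, [nan, nan, nan]), (283, [0.449, -0.103, 0.063]), (284, [0.449, -0.106, 0.062]), (285, [0.449, -0.109, 0.064]), (286, [0.449, -0.111, 0.067]), (287, [0.449, -0.114, 0.063])]
```

View pics/t7b.png

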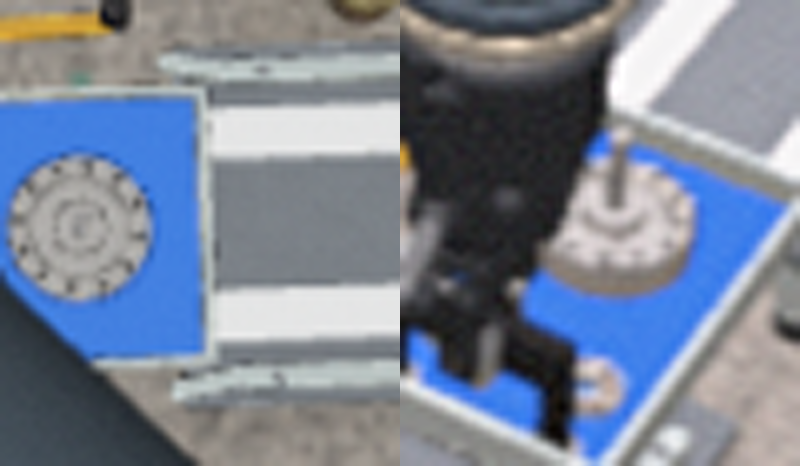

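```bash
python3 -m creep '[[-1,[-0.5,0,0],0],[-1,[-0.5,0,0],0],[-1,[-0.5,0,0],0],[-1,[-0.5,0,0],0],[-1,[-0.5,0,0],0]]'
python3 -m creep '[[-1,[-0.7,0,0],0],[-1,[-0.7,0,0],0],[-1,[-0.7,0,0],0],[-1,[-0.7,0,0],0],[-1,[-0.5,0,0],0]]'
```

```text
t: 15.38
eef_pos: [0.4931, 0.0443, 0.2789]
orientation: [0.693, 0.721, 0.001, -0.0]
wrist_force: [-0.4, 6.7, 4.0]
opening: 0.0102
t: 16.0
eef_pos: [0.4944, 0.0112, 0.2789]
orientation: [0.693, 0.721, 0.001, -0.0]
wrist_force: [0.2, 7.0, 5.2]
opening: 0.0103
```

```bash
python3 -m creep '[[-1,[-0.7,0,0],0],[-1,[-0.8,0,0],0],[-1,[-0.8,0,0],0],[-1,[-0.8,0,0],0],[-1,[-0.8,0,0],0],[-1,[-0.5,0,0],0]]'
python3 -m creep '[[-1,[-0.7,0,0],0],[-1,[-0.8,0,0],0],[-1,[-0.8,0,0],0],[-1,[-0.8,0,0],0],[-1,[-0.6,0,0],0],[-1,[-0.3,0,0],0],[-1,[0,0,0],0],[-1,[0,0,0],0]]'
python3 - <<'E'
from h import *
s=arm.read_state();print({k:np.round(s[k],4).tolist() for k in ('eef_pos','wrist_force','torque','q')})
f=grab('top','t8');a=f['pixels'];g=grab('scene','s8')['pixels']
cv2.imwrite('pics/t8c.png',np.hstack([cv2.resize(a[190:290,270:390],(400,400)),cv2.resize(g[140:250,260:370],(400,400))]))
E
```

```text
t: 16.75
eef_pos: [0.496, -0.0327, 0.2789]
orientation: [0.693, 0.721, 0.0, -0.0]
wrist_force: [-0.4, 7.0, 6.0]
opening: 0.0105
t: 17.75
eef_pos: [0.4976, -0.0728, 0.2789]
orientation: [0.693, 0.721, 0.0, -0.0]
wrist_force: [0.3, 5.0, 7.6]
opening: 0.0103
{'eef_pos': [0.4976, -0.0728, 0.2789], 'wrist_force': [0.3365, 4.9723, 7.6018], 'torque': [1.085, 0.0141, -0.0054], 'q': [0.5917, 0.5862, -0.805, 2.0202, 0.5988, 0.7849, 1.0382]}
```

View pics/t8c.png

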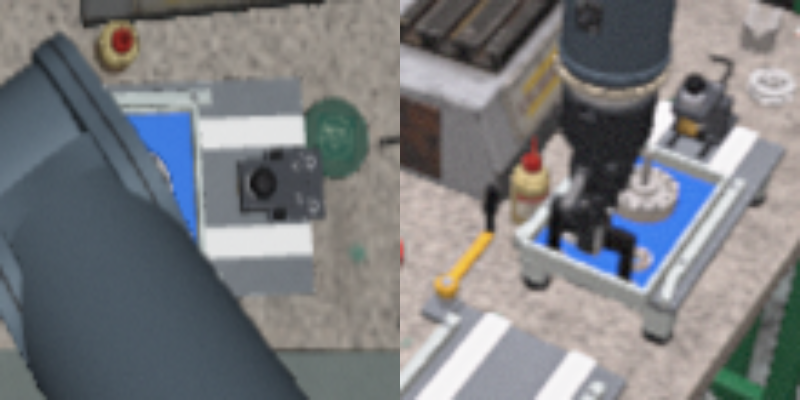

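```bash
cat > mon.py <<'E'
from h import *
s=arm.read_state()
f=grab('scene');Q=cloud(f);g=f['pixels'].astype(int)
m=(abs(Q[...,0]-.507)<.03)&(abs(Q[...,1]+.285)<.04)&(Q[...,2]>.12)&(Q[...,2]<.2)&(g.max(-1)<60)
q=Q[m]
print('y %.4f z %.4f'%tuple(s['eef_pos'][1:]),'F',s['wrist_force'].round(1),'T',s['torque'].round(2),'knob ztop',np.percentile(q[:,2],[50,90,98]).round(4) if len(q) else None)
E
python3 mon.py
for i in 1; do python3 -m creep '[[-1,[-0.2,0,0],0],[-1,[-0.2,0,0],0],[-1,[-0.2,0,0],0]]'; done; python3 mon.py
python3 -m creep '[[-1,[-0.2,0,0],0],[-1,[-0.2,0,0],0],[-1,[-0.2,0,0],0]]'; python3 mon.py
```

```text
y -0.0728 z 0.2789 F [0.1 5.  7.3] T [ 1.16 -0.01  0.03] knob ztop [0.148  0.1522 0.1549]
t: 18.27
eef_pos: [0.4978, -0.0782, 0.2789]
orientation: [0.693, 0.721, 0.0, -0.0]
wrist_force: [0.1, 8.1, 5.7]
opening: 0.0099
y -0.0782 z 0.2789 F [0.1 8.1 5.7] T [ 1.48  0.06 -0.  ] knob ztop [0.1484 0.1529 0.1535]
t: 18.7
eef_pos: [0.498, -0.0842, 0.2789]
orientation: [0.693, 0.721, 0.0, -0.0]
wrist_force: [-0.7, 7.3, 7.3]
opening: 0.0103
y -0.0842 z 0.2789 F [-0.7  7.3  7.3] T [1.55 0.05 0.03] knob ztop [0.1494 0.1539 0.1549]
```

```bash
python3 -m creep '[[-1,[-0.2,0,0],0],[-1,[-0.2,0,0],0]]'|grep -E 'pos|force'; python3 mon.py
python3 -m creep '[[-1,[-0.2,0,0],0],[-1,[-0.2,0,0],0]]'|grep -E 'pos|force'; python3 mon.py
python3 -m creep '[[-1,[-0.2,0,0],0],[-1,[-0.2,0,0],0]]'|grep -E 'pos|force'; python3 mon.py
```

```text
eef_pos: [0.4982, -0.0882, 0.2789]
wrist_force: [-0.6, 7.8, 7.3]
y -0.0882 z 0.2789 F [-0.6  7.8  7.3] T [1.52 0.07 0.06] knob ztop [0.1476 0.1523 0.1535]
eef_pos: [0.4983, -0.0922, 0.2789]
wrist_force: [0.5, 7.7, 6.5]
y -0.0922 z 0.2789 F [0.5 7.7 6.5] T [1.55 0.02 0.04] knob ztop [0.149  0.1516 0.1537]
eef_pos: [0.4984, -0.0962, 0.2789]
wrist_force: [-0.7, 7.7, 6.5]
y -0.0962 z 0.2789 F [-0.7  7.7  6.5] T [1.55 0.08 0.02] knob ztop [0.1486 0.1524 0.1531]
```

```bash
python3 -m creep '[[-1,[-0.2,0,0],0],[-1,[-0.1,0,0],0]]'|grep -E 'pos|force'; python3 mon.py
python3 -m creep '[[-1,[-0.2,0,0],0],[-1,[-0.1,0,0],0]]'|grep -E 'pos|force'; python3 mon.py
python3 -m creep '[[-1,[-0.2,0,0],0],[-1,[-0.1,0,0],0]]'|grep -E 'pos|force'; python3 mon.py
```

```text
eef_pos: [0.4986, -0.0992, 0.2789]
wrist_force: [-0.3, 8.5, 6.7]
y -0.0992 z 0.2789 F [-0.3  8.5  6.7] T [1.59 0.03 0.05] knob ztop [0.148  0.152  0.1524]
eef_pos: [0.4987, -0.1022, 0.2789]
wrist_force: [0.1, 7.9, 7.5]
y -0.1022 z 0.2789 F [0.1 7.9 7.5] T [1.56 0.05 0.05] knob ztop [0.1493 0.1531 0.1542]
eef_pos: [0.4988, -0.1046, 0.2789]
wrist_force: [-1.4, 10.6, 6.9]
y -0.1046 z 0.2789 F [-1.4 10.6  6.9] T [ 2.08  0.12 -0.01] knob ztop [0.1491 0.1533 0.1536]
```

```bash
python3 -m creep '[[-1,[-0.2,0,0],0],[-1,[-0.1,0,0],0]]'|grep -E 'pos|force'; python3 mon.py
python3 -m creep '[[-1,[-0.2,0,0],0],[-1,[-0.1,0,0],0]]'|grep -E 'pos|force'; python3 mon.py
python3 -m creep '[[-1,[-0.2,0,0],0],[-1,[-0.1,0,0],0]]'|grep -E 'pos|force'; python3 mon.py
```

```text
eef_pos: [0.4989, -0.1074, 0.2789]
wrist_force: [0.0, 12.4, 8.0]
y -0.1074 z 0.2789 F [ 0.  12.4  8. ] T [ 2.13  0.14 -0.03] knob ztop [0.1502 0.1539 0.1547]
eef_pos: [0.499, -0.1103, 0.2789]
wrist_force: [-0.1, 12.0, 6.9]
y -0.1103 z 0.2789 F [-0.1 12.   6.9] T [ 2.25  0.11 -0.04] knob ztop [0.1518 0.1566 0.1582]
eef_pos: [0.4992, -0.1132, 0.2789]
wrist_force: [0.0, 12.0, 6.8]
y -0.1132 z 0.2789 F [ 0.  12.   6.8] T [2.26 0.1  0.05] knob ztop [0.1532 0.1582 0.1597]
```

```bash
python3 -m creep '[[-1,[-0.2,0,0],0]]'|grep -E 'pos|force'; python3 mon.py
python3 -m creep '[[-1,[-0.2,0,0],0]]'|grep -E 'pos|force'; python3 mon.py
python3 -m creep '[[-1,[-0.1,0,0],0]]'|grep -E 'pos|force'; python3 mon.py
```

```text
eef_pos: [0.4992, -0.1151, 0.2789]
wrist_force: [-0.1, 13.2, 7.0]
y -0.1151 z 0.2789 F [-0.1 13.2  7. ] T [ 2.36  0.17 -0.01] knob ztop [0.1542 0.1588 0.16  ]
eef_pos: [0.4993, -0.1175, 0.2789]
wrist_force: [0.3, 9.9, 6.2]
y -0.1175 z 0.2789 F [0.3 9.9 6.2] T [ 1.99  0.07 -0.02] knob ztop [0.1547 0.1591 0.1612]
eef_pos: [0.4994, -0.1186, 0.2789]
wrist_force: [0.3, 9.4, 7.5]
y -0.1186 z 0.2789 F [0.3 9.4 7.5] T [2.   0.08 0.04] knob ztop [0.1536 0.1588 0.1591]
```

```bash
python3 -m creep '[[-1,[-0.1,0,0],0]]'|grep -E 'pos|force'; python3 mon.py
python3 -m creep '[[-1,[-0.1,0,0],0]]'|grep -E 'pos|force'; python3 mon.py
```

```text
eef_pos: [0.4994, -0.1193, 0.2789]
wrist_force: [0.5, 12.8, 7.5]
y -0.1193 z 0.2789 F [ 0.5 12.8  7.5] T [ 2.4   0.08 -0.05] knob ztop [0.1555 0.1595 0.1606]
eef_pos: [0.4994, -0.12, 0.2789]
wrist_force: [0.3, 12.7, 6.5]
y -0.1200 z 0.2789 F [ 0.3 12.7  6.5] T [ 2.42  0.15 -0.02] knob ztop [0.1536 0.1574 0.1617]
```

```bash
for i in 1; do python3 -m creep '[[-1,[-0.1,0,0],0]]'|grep -E 'pos|force'; python3 mon.py; python3 -m creep '[[-1,[-0.1,0,0],0]]'|grep -E 'pos|force'; python3 mon.py;  python3 -m creep '[[-1,[-0.05,0,0],0]]'|grep -E 'pos|force'; python3 mon.py; done
```

```text
eef_pos: [0.4995, -0.1209, 0.2789]
wrist_force: [-1.2, 13.8, 6.8]
y -0.1209 z 0.2789 F [-1.2 13.8  6.8] T [ 2.49  0.1  -0.03] knob ztop [0.1551 0.1583 0.1594]
eef_pos: [0.4995, -0.1218, 0.2789]
wrist_force: [-0.6, 13.4, 6.8]
y -0.1218 z 0.2789 F [-0.6 13.4  6.8] T [ 2.66  0.14 -0.07] knob ztop [0.1545 0.1584 0.1599]
eef_pos: [0.4995, -0.1222, 0.2789]
wrist_force: [-0.9, 13.2, 7.1]
y -0.1222 z 0.2789 F [-0.9 13.2  7.1] T [ 2.7   0.17 -0.02] knob ztop [0.1538 0.1597 0.1601]
```

```bash
python3 -m creep '[[-1,[-0.1,0,0],0]]'|grep -E 'pos|force'; python3 mon.py; python3 -m creep '[[-1,[-0.05,0,0],0]]'|grep -E 'pos|force'; python3 mon.py
```

```text
eef_pos: [0.4996, -0.1231, 0.2789]
wrist_force: [-0.8, 13.2, 6.3]
y -0.1231 z 0.2789 F [-0.8 13.2  6.3] T [ 2.48  0.13 -0.03] knob ztop [0.1542 0.1587 0.1605]
eef_pos: [0.4996, -0.1239, 0.2789]
wrist_force: [-0.7, 13.0, 6.9]
y -0.1239 z 0.2789 F [-0.7 13.   6.9] T [ 2.6   0.11 -0.  ] knob ztop [0.1491 0.152  0.1531]
```

```bash
python3 -m creep '[[-1,[0,0,0],0],[-1,[0,0,0],0]]' ; python3 mon.py
python3 -m creep '[[-0.7,[0,0,0],0],[-0.4,[0,0,0],0],[0,[0,0,0],0],[0.4,[0,0,0],0],[0.4,[0,0,0],0],[0.4,[0,0,0],0]]'; python3 mon.py
python3 - <<'E'
from h import *
f=grab('top','t9');a=f['pixels'];g=grab('scene','s9')['pixels']
cv2.imwrite('pics/t9c.png',np.hstack([cv2.resize(a[190:290,270:390],(400,400)),cv2.resize(g[140:250,260:370],(400,400))]))
E
```

```text
t: 23.45
eef_pos: [0.4996, -0.1239, 0.2789]
orientation: [0.692, 0.722, 0.001, -0.001]
wrist_force: [0.1, 12.7, 6.8]
opening: 0.0105
y -0.1239 z 0.2789 F [ 0.1 12.7  6.8] T [ 2.51  0.14 -0.07] knob ztop [0.1484 0.1527 0.1539]
t: 24.25
eef_pos: [0.4997, -0.1262, 0.2787]
orientation: [0.693, 0.721, -0.0, -0.0]
wrist_force: [0.2, 0.2, -1.0]
opening: 0.0595
y -0.1262 z 0.2787 F [ 0.2  0.2 -1. ] T [ 0.03 -0.01 -0.02] knob ztop [0.1485 0.1522 0.1535]
```

View pics/t9c.png

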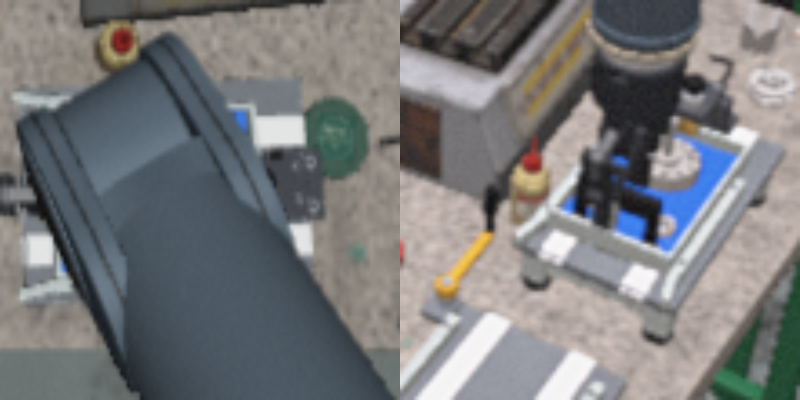

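```bash
python3 -m creep '[[0.4,[0,0,-1],0],[0.4,[0,0,-3],0],[0.4,[0,0,-5],0],[0.4,[0,0,-4],0],[0.4,[3,-1,-1],0],[0.4,[5,-1,0],0],[0.4,[5,-1,0],0],[0.4,[5,-1,0],0],[0.4,[5,0,0],0],[0.4,[3,0,0],0],[0.4,[0,0,0],0],[0.4,[0,0,0],0]]'
python3 - <<'E'
from h import *
f=grab('top','t10');a=f['pixels'];g=grab('scene','s10')['pixels']
for c in('top','scene'):
  for t in ['rotor_centre','oil_bottle_centre','putty_tin_centre','masking_tape_centre','tray','gate']: print(c,t,[(np.round(r['extent']).tolist(),round(r['conf'],2)) for r in models.find_in(c,t)[:2]])
cv2.imwrite('pics/t10c.png',np.hstack([cv2.resize(a[180:280,220:390],(500,294)),cv2.resize(g[140:250,260:370],(294,294))]))
cv2.imwrite('pics/t10d.png',np.hstack([cv2.resize(a[215:260,310:380],(400,257),interpolation=cv2.INTER_CUBIC),cv2.resize(g[150:200,310:370],(308,257),interpolation=cv2.INTER_CUBIC)]))
P=cloud(f)
for v in (224,228,250,253): print(v,[(u,P[v,u,1].round(4),P[v,u,2].round(3)) for u in range(335,352)])
E
python3 mon.py
```

```text
t: 25.9
eef_pos: [0.4491, 0.132, 0.4184]
orientation: [0.693, 0.721, -0.001, 0.0]
wrist_force: [0.2, -0.9, -0.1]
opening: 0.0593
top rotor_centre [([316.0, 225.0, 340.0, 246.0], 0.92), ([253.0, 164.0, 271.0, 182.0], 0.83)]
top oil_bottle_centre [([299.0, 196.0, 312.0, 209.0], 0.54)]
top putty_tin_centre [([360.0, 210.0, 379.0, 235.0], 0.79)]
top masking_tape_centre [([282.0, 215.0, 349.0, 260.0], 0.38)]
top tray [([284.0, 215.0, 349.0, 259.0], 0.87)]
top gate [([240.0, 208.0, 270.0, 212.0], 0.41), ([278.0, 210.0, 370.0, 266.0], 0.34)]
scene rotor_centre [([323.0, 171.0, 341.0, 193.0], 0.78), ([272.0, 212.0, 272.0, 223.0], 0.65)]
scene oil_bottle_centre []
scene putty_tin_centre []
scene masking_tape_centre [([232.0, 299.0, 265.0, 334.0], 0.72)]
scene tray []
scene gate [([306.0, 169.0, 358.0, 214.0], 0.72), ([271.0, 211.0, 274.0, 226.0], 0.44)]
224 [(335, np.float64(-0.2553), np.float64(0.076)), (336, np.float64(-0.2581), np.float64(0.077)), (337, np.float64(-0.2611), np.float64(0.076)), (338, np.float64(-0.264), np.float64(0.077)), (339, np.float64(-0.2679), np.float64(0.072)), (340
[... 2353 characters left out ...]
 (339, np.float64(-0.2653), np.float64(0.072)), (340, np.float64(-0.2681), np.float64(0.073)), (341, np.float64(-0.2711), np.float64(0.072)), (342, np.float64(-0.274), np.float64(0.072)), (343, np.float64(-0.2766), np.float64(0.074)), (344, np.float64(-0.2793), np.float64(0.075)), (345, np.float64(-0.2825), np.float64(0.074)), (346, np.float64(-0.2839), np.float64(0.08)), (347, np.float64(-0.2855), np.float64(0.085)), (348, np.float64(-0.2877), np.float64(0.088)), (349, np.float64(-0.2905), np.float64(0.088)), (350, np.float64(-0.2996), np.float64(0.064)), (351, np.float64(-0.303), np.float64(0.061))]
y 0.1321 z 0.4187 F [-0.   0.  -0.3] T [ 0.01 -0.03 -0.  ] knob ztop [0.1483 0.1518 0.1525]
```

View pics/t10c.png

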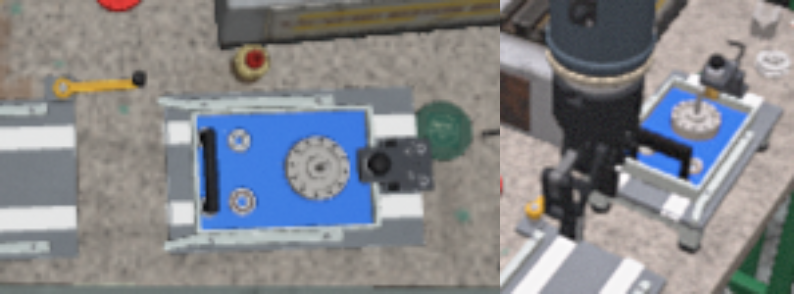

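View pics/t10d.png

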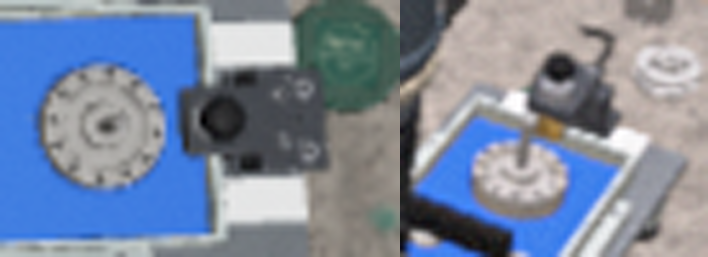

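The tray sits at home in the dock with its lip at y ≈ -0.289. The brass bolt is down behind the lip, with its knob back at 0.152. The rotor is in its pocket, the gate is open with its pin at (241,209) and knob at (267,207), and the bottle, tin and tape are where they were.

```bash
python3 -c "
from bench import ticket
print(ticket.job_done())"
```

```text
the job is handed in; nothing more can be done
None
```

The tray is home in the dock and latched, and I handed the job in at about 26 s.

**What I did**
- I gripped the gate knob, swung the gate open to slightly past 90°, and left it there.
- I then gripped the tray handle at 100 N and slid the tray level across the gap into the dock.
- Over the last stretch I pushed in 0.5–2 mm steps. The bolt's bevel met the lip, the buffer made contact, and the bolt dropped about 4–5 mm after that. The push peaked at about 14 N there and about 15 N at the dock mouth.
- I released the handle and lifted the gripper clear.

**Last checks**
- **Latch:** the bolt knob came back down to its rest height of about 0.152 m. After release the lip stayed at y ≈ -0.289 m against the buffer, so the bolt is holding the tray.
- **Rotor and gate:** the rotor is in its pocket and the gate is open.
- **Bystanders:** the oil bottle and tin are in the same pixels as at the start.
- **Wrist force:** it read about zero after the gripper was clear.

Two of the last checks were weak:
- **Tape:** the network mistook the tray for the tape in the top view, at low confidence. In the scene view it found the tape where it looked at the start, but I had no starting network detection from that camera to compare with.
- **Tray levelness at the dock mouth:** a plane fit to the tray's surface gave a meaningless tilt. I judged levelness from the depth readings along the tray instead, and those were flat.

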